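# Gauge the height of a capacitor and lock the reading

## Robot

A 6-joint arm with a two-finger parallel gripper is mounted at the origin on a cart in front of the work surface, level with it; the furniture and walls round the work are solid. World frame = base frame: x ahead of the robot, y to its left, z up, the work surface at z = 0. Lengths are in m, angles in degrees, forces in N, time in s.
With the tool pointing down it reaches from about 0.375 to 0.9 m from the base axis. Payload 3.1 kg.
Tool frame: the origin (TCP) lies midway between the tips of the shut fingers; the grasp point (between the pads) lies 19 mm behind it; z points along the fingers, y is the line along which they close (so a half turn about z gives the same grasp; the last joint's range is limited). The gripper opens to 87 mm and grips with 3 to 60 N. Pads are 19 mm wide; open, the fingers measure 117 mm over their backs; the gripper's body (75 mm by 190 mm) begins 51 mm behind the grasp point.
Start: joints at [-86.087, 30.224, 82.088, -0, 67.689, -10.227], TCP at [0.153, -0.606, 0.223] pointing down, gripper open.
Joint ranges: [-176.69, 176.69], [-43.24, 126.21], [12.49, 139.97], [-82, 262], [0, 151.66], [-163.58, 163.58]. Speed limits (degrees/s): [159.86, 159.86, 180, 180, 180, 180].

## Interface

Orientations are given as a 3x3 rotation matrix whose columns are the frame's x, y, z axes.
In Python, from rig import read_state, capture, camera_info, hand_in gives the robot as it stands.
- The arm moves only by the tool drive_tool, never from a script. Its argument "motion" is a list of rows, each a list of 2 entries, a list of its own where there are three numbers: the shift along the tool's x, y, z in mm, then the turn, a rotation vector about the tool's x, y, z in rad. A call has 1 to 5 rows; each row shifts and turns the commanded pose from where the row before left it, along the tool's axes as they then stand; what a row does not reach is not made up. A row lasts 1/10 s, in which the tool goes at most 50 mm and 8.59 degrees, less where a joint would pass 70% of its speed; a pose out of reach is approached as far as the arm can. A call is refused whole if a number of a shift passes 50 or a number of a turn 0.15, either way. A call with a gripper value outside its range is refused whole. "gripper" is the opening, from 0 (shut) to 1 (fully open), set as the call begins (left out, the last holds). The fingers move at their own pace and stop on an object; the grip force is fixed at half the most. Time passes only in rows, so rows that do not move let the fingers close. It gives the time, the measured TCP pose, the force, the opening and the grip force at its end, in the units of the state.
- read_state(): the state, without advancing time (a new reading comes with each control period).
- capture(name): name is "side" or "top"; returns the picture (384x512x3 uint8, red, green, blue); there is no depth.
- camera_info(name): a dict with "fovy" (degrees; the focal length in pixels is half the picture's height over the tangent of half this angle, whatever the lens; pixels are square), "cx", "cy" (the principal point, pixels), "xyz" and "orientation" of the camera in the world. Camera axes: x right, y down, z forward; pixel columns grow to the right and rows downward; lengths in m; the calibration is good to about 2 mm. A picture is of the moment at which its call begins. camera_info takes no time and is no camera call.
- hand_in(): hands the job in; it is judged then, once.
The state is a dict: "time_s": time; "joint_positions": joint angles; "qvel": joint speeds; "tau": joint torques, N m; "position": TCP position; "tcp_rot": TCP orientation; "force": force on the tool from outside, world axes, zero at the start; "moment": the same for the moment, N m; "opening": opening from 0.0 (shut) to 1.0 (fully open); "grasp_force": force on a finger pad.
Only numpy, scipy, OpenCV 4.12 (cv2) and the standard library are available. Lean on these libraries where they do the work, as an engineer would, in place of code of your own. Each camera call takes 0.05 s, during which the arm holds its last target. There are 200 camera calls.

## Task

Two identical bridge height gauges stand on the bench. On the one that has the tall dark-blue capacitor under it, lower the probe by its black knob until its foot rests on top of the capacitor, then lock the probe at that height by pushing the red-balled lever on the gauge's beam all the way over to its far side. Do not move the probe once it is locked, do not shift the capacitor, and leave the other gauge, over the relay, as it is.

Things in the scene. Friction and masses are not known exactly. Their poses are not given: they have to be found in the camera images.
- gauge: The gauge to use: a fixed bridge over the dark-blue capacitor. Origin: bench level, under the probe; x points to the far side from the robot, y along the beam, z up. Base plate 85 x 200 mm, its top 16 mm above the bench, a post 85 mm either side, aluminium beam 28 mm wide with its top 140 mm above the bench (brass bush round the rod to 146 mm).
- gauge_probe: Sliding probe of that gauge. Origin: centre of the underside of its steel foot (14 mm disc); axes as the gauge's. An 8 mm rod leads up through the beam to the black knob, whose centre is 115 mm above this origin. It slides vertically, 75 mm of travel, and starts in the uppermost 20 mm of it; friction of 3.5 N keeps it where it is left, and a downward push of 2 to 3 N moves it.
- gauge_knob (a point): Centre of the probe's black round knob, 30 mm diameter, 26 mm tall, upright; nothing stands near it but the lever, 78 mm away along the beam. Grip it from above, fingers on its x sides (across the beam).
- gauge_lock_ball (a point): Centre of the red ball (18 mm) on that gauge's lock lever, at the beam's right end, 78 mm from the probe along the gauge's -y. The lever turns about a pivot along y, 148 mm above the bench, 40 mm from the ball. Unlocked it leans to the robot (ball 23 mm to -x of the pivot, 33 mm above it), locked as far to +x. A push of about 1 N along +x at the ball moves it; it stays where it is left.
- gauge_lock (a joint): Lock lever of the same gauge, rad: 0 unlocked (leaning to the robot), 1.2 fully over to the far side (locked). It starts between 0 and 0.15.
- capacitor: Dark-blue can capacitor, 35 mm diameter, 58 mm tall, standing loose on the gauge's base plate, its axis within 6 mm of the probe's. Origin: centre of its underside, z up. Its flat top is 74 mm above the bench. A smaller dark-blue capacitor standing free on the bench is not meant.
- other_probe: Probe of the other, identical gauge, over the grey relay module. Origin as for the first probe. It must be left alone.
- other_lock (a joint): Lock lever of the other gauge, rad, 0 unlocked; to be left alone.
Mind the look-alikes: they are no part of the job. What is shaped like the capacitor but pink is not meant.

How it is judged (in metres and radians):
On the way, in this order (a step that is already met when the one before it is completed fails the run):
1. the probe's foot is brought down onto the capacitor, with the lever still unlocked (contact force between gauge_probe and capacitor above 0.3 N and value of joint gauge_lock below 0.4 rad), for 0.02 s.
2. the lever is pushed over to locked with the foot on the capacitor (value of joint gauge_lock above 0.9 rad and z of gauge_probe in the frame of capacitor below 0.063 m), for 0.1 s.
At the end, for the whole second after the job is handed in: The probe's foot rests on the capacitor's top (within 5 mm), the lock lever is over to the far side (at least 0.9 of 1.2 rad), the capacitor stands upright within 15 mm of where it was, and the probe is at rest (all of step 2 and z of gauge_probe in the frame of capacitor above 0.053 m and horizontal distance between gauge_probe and capacitor below 0.015 m and angle between capacitor's own z axis and vertical below 0.15 rad and distance of capacitor from where it was at the start of the episode below 0.015 m and linear speed of gauge_probe below 0.01 m/s); the robot touches nothing.
It fails at once if the probe is moved (by faster than 30 mm/s) while the lever is locked (value of joint gauge_lock above 0.9 rad and linear speed of gauge_probe above 0.03 m/s).
It fails at once if the other gauge's probe is moved by more than 10 mm (distance of other_probe from where it was at the start of the episode above 0.01 m).
It fails at once if the other gauge's lever is pushed over (value of joint other_lock above 0.5 rad).
It fails at once if the capacitor is tipped by more than 20 degrees (angle between capacitor's own z axis and vertical above 0.35 rad).
It also fails if it takes over 38 s, if anything falls off the work surface, if the arm or the gripper's body presses on something with over 40 N, if the wrist force passes 120 N, or if a joint passes its speed limit or range.

## Working session

There is one attempt and no reset: what is moved stays moved. The work goes in short steps, Python scripts to look and compute and a tool call to move; the robot and the scene stay as the last step left them, time stands still between calls to the robot, and variables do not carry over. Pictures are saved under pics/ and viewed, at most 10 in all, crops included, and the job is handed in when it is done.

Besides the shell and the picture viewer there is one more tool, called after "Request:" in YAML: its name, and indented under it one key for each argument. drive_tool: Moves the arm, as the interface text tells. Its arguments: {"type":"object","properties":{"motion":{"type":"array","items":{"type":"array"}},"gripper":{"type":"number"}},"required":["motion"]}

```bash
mkdir -p pics
cat > h.py <<'E'
import numpy as np, cv2
from rig import *
def snap(n,f):
    p=capture(n); cv2.imwrite('pics/'+f,cv2.resize(p[:,:,::-1],None,fx=1.5,fy=1.5,interpolation=cv2.INTER_CUBIC)); np.save('pics/'+n+'.npy',p)
def ray(n,u,v):
    c=camera_info(n); f=192/np.tan(np.radians(c['fovy'])/2)
    return np.array(c['xyz']),np.array(c['orientation'])@np.array([(u-c['cx'])/f,(v-c['cy'])/f,1])
def atz(n,u,v,z):
    o,d=ray(n,u,v); return o+d*(z-o[2])/d[2]
def proj(n,p):
    c=camera_info(n); f=192/np.tan(np.radians(c['fovy'])/2)
    q=np.array(c['orientation']).T@(np.array(p)-c['xyz']); return c['cx']+f*q[0]/q[2],c['cy']+f*q[1]/q[2]
def tri(a,b):
    (o1,d1),(o2,d2)=ray('side',*a),ray('top',*b)
    s=np.linalg.lstsq(np.c_[d1,-d2],o2-o1,rcond=None)[0]
    p,q=o1+s[0]*d1,o2+s[1]*d2; return (p+q)/2,np.linalg.norm(p-q)
E
python3 - <<'E'
from h import *
np.set_printoptions(precision=3,suppress=True)
for n in('side','top'): snap(n,n+'0.png'); print(camera_info(n))
s=read_state(); print(s['position'],np.array(s['tcp_rot']))
E
```

```text
{'fovy': 56.87617683975009, 'cx': 253.84260288912543, 'cy': 187.03807017697588, 'xyz': array([0.985, 0.292, 0.828]), 'orientation': array([[-0.507,  0.676, -0.535],
       [ 0.862,  0.386, -0.33 ],
       [-0.017, -0.628, -0.778]])}
{'fovy': 45.27376520669478, 'cx': 260.57316473900727, 'cy': 192.48972775957498, 'xyz': array([ 0.344, -0.009,  1.408]), 'orientation': array([[ 0.   , -0.992,  0.125],
       [-1.   ,  0.002,  0.02 ],
       [-0.02 , -0.125, -0.992]])}
[ 0.153 -0.605  0.222] [[ 0.97   0.244 -0.   ]
 [ 0.244 -0.97   0.002]
 [ 0.    -0.002 -1.   ]]
```

View pics/side0.png

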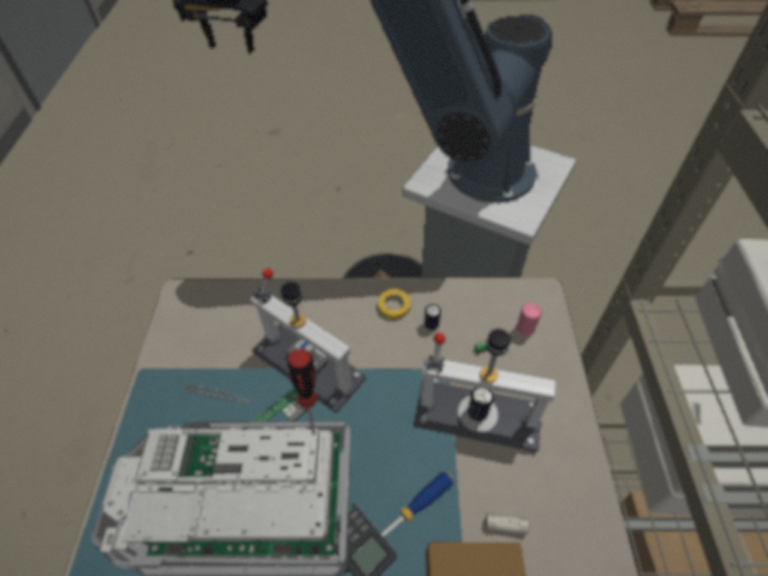

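View pics/top0.png

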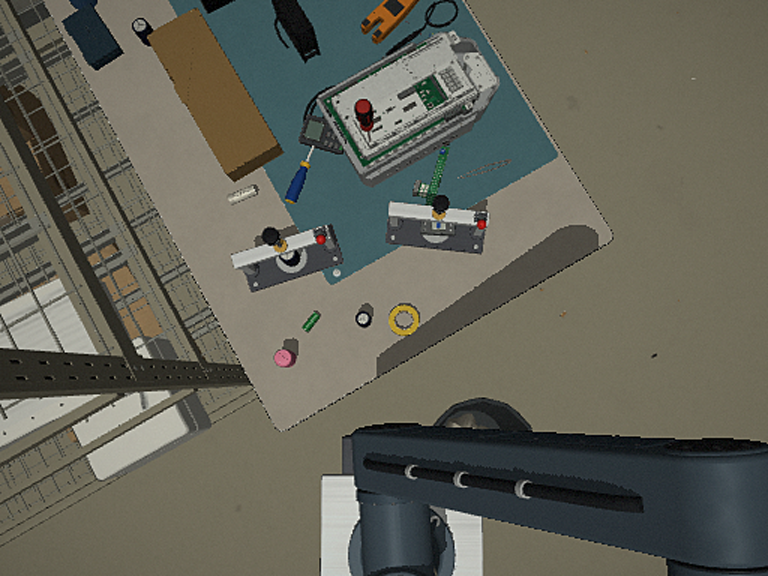

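The candidates are:
- **Gauge with a dark can on its plate:** side picture knob (497,341), ball (440,338); top picture knob (270,236), ball (320,239).
- **Gauge over the grey relay:** side knob (291,292); top knob (440,203).
- **Loose small dark capacitor:** top (363,318).
- **Pink can:** top (284,357).
- **Red-handled screwdriver:** could be taken for the red ball.

I choose the first gauge and will check it in a close crop.

Run:
```python
from h import *
a=np.load('pics/side.npy')[205:305,270:380]; b=np.load('pics/top.npy')[135:205,145:235]
a=cv2.resize(a,None,fx=4,fy=4,interpolation=cv2.INTER_CUBIC); b=cv2.resize(b,None,fx=4,fy=4,interpolation=cv2.INTER_CUBIC)
o=np.zeros((400,800,3),np.uint8); o[:400,:440]=a; o[:280,440:800]=b
cv2.imwrite('pics/c1.png',o[:,:,::-1])
```

```text
(no output)
```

View pics/c1.png

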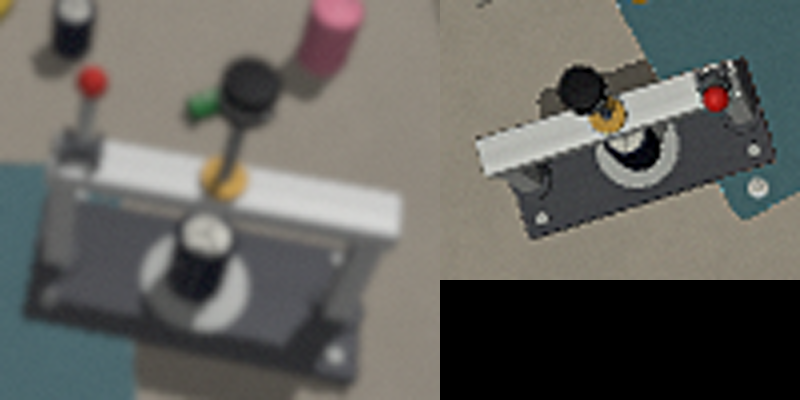

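The crop confirms it: a dark can with a pale top stands under this gauge. Centres in crop pixels are knob (249,91) and (583,90), ball (92,82) and (716,99), and bush (224,178) and (607,116).

Run:
```python
from h import *
np.set_printoptions(precision=4,suppress=True)
S=lambda u,v:(270+u/4-.4,205+v/4-.4); T=lambda u,v:(145+(u-440)/4-.4,135+v/4-.4)
for n,s,t in(('knob',(249,91),(583,90)),('ball',(92,82),(716,99)),('bush',(224,178),(607,116)),('cap',(207,233),None)):
    if t: print(n,*tri(S(*s),T(*t)))
print('cap',atz('side',*S(207,233),.074))
b=[atz('top',*T(*p),.14) for p in((478,140),(735,62),(486,176))]; print(b)
d=b[1]-b[0]; print('beam y dir deg',np.degrees(np.arctan2(-d[1],-d[0])))
b=[atz('side',*S(*p),.14) for p in((103,140),(402,196))]; d=b[1]-b[0]; print(np.degrees(np.arctan2(d[1],d[0])))
```

```text
knob [0.586  0.2243 0.23  ] 0.00019537372192023758
ball [0.5896 0.1434 0.1804] 3.227186208918084e-05
bush [0.5855 0.2243 0.1418] 0.0005387080065667896
cap [0.5843 0.2232 0.074 ]
[array([0.569 , 0.3154, 0.14  ]), array([0.6241, 0.1354, 0.14  ]), array([0.5434, 0.3091, 0.14  ])]
beam y dir deg 107.0067981424918
107.58561423736084
```

Knob, bush and ball agree with the given sizes: ball predicted at (0.587, 0.143), z 0.181. Gauge yaw is about 17.3° and the foot is at about 0.115 m, so it goes down about 41 mm. I'll push the knob from above with the fingers shut, then use the same fingers on the lever.

Request:
drive_tool:
  motion:
    - [[0,0,-40],[0,0,-0.028]]
    - [[0,0,-40],[0,0,-0.028]]
    - [[31,-35,0],[0,0,0]]
    - [[31,-35,0],[0,0,0]]
    - [[31,-35,0],[0,0,0]]
  gripper: 0

```text
time_s: 0.6
position: [0.2104, -0.4765, 0.3023]
tcp_rot: [[0.955, 0.297, 0.0], [0.297, -0.955, 0.001], [0.0, -0.0, -1.0]]
force: [1.3, -0.1, 0.3]
opening: 0.629
grasp_force: 0.0
```

Request:
drive_tool:
  motion:
    - [[31,-35,0],[0,0,0]]
    - [[31,-35,0],[0,0,0]]
    - [[31,-35,0],[0,0,0]]
    - [[31,-35,0],[0,0,0]]
    - [[31,-35,0],[0,0,0]]

```text
time_s: 1.1
position: [0.3062, -0.2628, 0.3023]
tcp_rot: [[0.955, 0.297, 0.0], [0.297, -0.955, 0.0], [0.0, -0.0, -1.0]]
force: [0.3, 0.3, -0.4]
opening: 0.172
grasp_force: 0.0
```

Request:
drive_tool:
  motion:
    - [[31,-35,0],[0,0,0]]
    - [[31,-35,0],[0,0,0]]
    - [[31,-35,0],[0,0,0]]
    - [[31,-35,0],[0,0,0]]
    - [[31,-35,0],[0,0,0]]

```text
time_s: 1.6
position: [0.4019, -0.0496, 0.3025]
tcp_rot: [[0.955, 0.298, -0.0], [0.298, -0.955, -0.0], [-0.0, 0.0, -1.0]]
force: [0.0, -0.8, 1.4]
opening: 0.004
grasp_force: 0.0
```

Request:
drive_tool:
  motion:
    - [[36,-29,0],[0,0,0]]
    - [[36,-29,0],[0,0,0]]
    - [[36,-29,0],[0,0,0]]
    - [[36,-29,0],[0,0,0]]
    - [[36,-29,0],[0,0,0]]

```text
time_s: 2.1
position: [0.5307, 0.1424, 0.3021]
tcp_rot: [[0.954, 0.299, -0.001], [0.299, -0.954, -0.0], [-0.001, 0.0, -1.0]]
force: [1.5, -0.4, 0.1]
opening: 0.004
grasp_force: 0.0
```

Request:
drive_tool:
  motion:
    - [[36,-29,0],[0,0,0]]
    - [[25,-20,0],[0,0,0]]
    - [[0,0,0],[0,0,0]]
    - [[0,0,0],[0,0,0]]

```text
time_s: 2.5
position: [0.5732, 0.2057, 0.3015]
tcp_rot: [[0.954, 0.299, -0.002], [0.299, -0.954, -0.001], [-0.003, 0.0, -1.0]]
force: [-0.4, 0.4, -0.3]
opening: 0.001
grasp_force: 0.0
```

Request:
drive_tool:
  motion:
    - [[18,-14,0],[0,0,0]]
    - [[0,0,20],[0,0,0]]
    - [[0,0,20],[0,0,0]]
    - [[0,0,0],[0,0,0]]
    - [[0,0,0],[0,0,0]]

```text
time_s: 3.0
position: [0.5863, 0.2231, 0.2627]
tcp_rot: [[0.955, 0.297, -0.001], [0.297, -0.955, -0.0], [-0.001, 0.0, -1.0]]
force: [0.7, -0.0, 0.8]
opening: 0.004
grasp_force: 0.0
```

Run:
```python
from h import *
a=capture('side')[185:305,270:380]
cv2.imwrite('pics/c2.png',cv2.resize(a,None,fx=4,fy=4,interpolation=cv2.INTER_CUBIC)[:,:,::-1])
s=read_state();print(s['position'],s['force'])
```

```text
[0.58704809 0.22335808 0.26351408] [-0.67978369 -0.34283157  0.19693846]
```

View pics/c2.png

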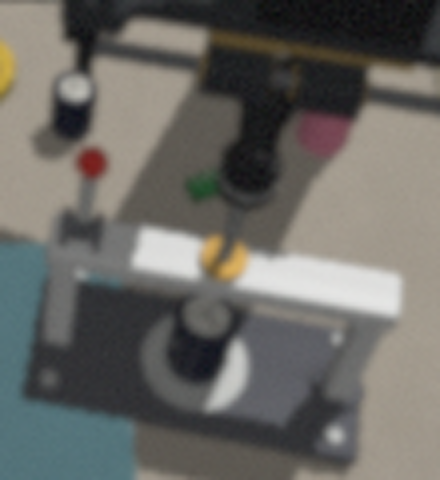

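The shut fingers, with tips near (262,140), stand over the knob, whose top is at (250,155). I'll press down.

Request:
drive_tool:
  motion:
    - [[0,0,8],[0,0,0]]
    - [[0,0,6],[0,0,0]]
    - [[0,0,5],[0,0,0]]
    - [[0,0,4],[0,0,0]]
    - [[0,0,4],[0,0,0]]

```text
time_s: 3.55
position: [0.5868, 0.2241, 0.2356]
tcp_rot: [[0.954, 0.298, -0.0], [0.298, -0.954, -0.0], [-0.0, 0.0, -1.0]]
force: [-1.4, -0.6, 3.2]
opening: 0.005
grasp_force: 1.3
```

Request:
drive_tool:
  motion:
    - [[0,0,4],[0,0,0]]
    - [[0,0,4],[0,0,0]]
    - [[0,0,4],[0,0,0]]
    - [[0,0,4],[0,0,0]]
    - [[0,0,4],[0,0,0]]

```text
time_s: 4.05
position: [0.5868, 0.2241, 0.2152]
tcp_rot: [[0.954, 0.298, -0.0], [0.298, -0.954, -0.0], [-0.0, 0.0, -1.0]]
force: [-0.5, -0.7, 2.7]
opening: 0.006
grasp_force: 1.3
```

Contact at about 3 N, as expected. Around 13 mm remains to 0.202, so I slow down.

Request:
drive_tool:
  motion:
    - [[0,0,3],[0,0,0]]
    - [[0,0,3],[0,0,0]]
    - [[0,0,2],[0,0,0]]
    - [[0,0,1],[0,0,0]]
    - [[0,0,0],[0,0,0]]

```text
time_s: 4.55
position: [0.5871, 0.2244, 0.2062]
tcp_rot: [[0.955, 0.298, 0.0], [0.298, -0.955, 0.001], [0.001, -0.0, -1.0]]
force: [0.6, 0.5, 0.4]
opening: -0.001
grasp_force: 0.0
```

Request:
drive_tool:
  motion:
    - [[0,0,1],[0,0,0]]
    - [[0,0,1],[0,0,0]]
    - [[0,0,0],[0,0,0]]

```text
time_s: 4.85
position: [0.5873, 0.2245, 0.2047]
tcp_rot: [[0.955, 0.298, 0.001], [0.298, -0.955, 0.001], [0.001, -0.0, -1.0]]
force: [0.1, 0.3, 2.5]
opening: 0.004
grasp_force: 0.7
```

Request:
drive_tool:
  motion:
    - [[0,0,1],[0,0,0]]
    - [[0,0,0],[0,0,0]]

```text
time_s: 5.05
position: [0.5872, 0.2245, 0.2036]
tcp_rot: [[0.955, 0.298, 0.001], [0.298, -0.955, 0.001], [0.001, -0.0, -1.0]]
force: [0.2, 1.3, 1.8]
opening: 0.004
grasp_force: 0.9
```

Request:
drive_tool:
  motion:
    - [[0,0,1],[0,0,0]]
    - [[0,0,0],[0,0,0]]

```text
time_s: 5.25
position: [0.5872, 0.2244, 0.2026]
tcp_rot: [[0.955, 0.298, 0.001], [0.298, -0.955, 0.001], [0.001, -0.0, -1.0]]
force: [0.3, 1.4, 1.7]
opening: 0.004
grasp_force: 0.9
```

Request:
drive_tool:
  motion:
    - [[0,0,1],[0,0,0]]
    - [[0,0,0],[0,0,0]]

```text
time_s: 5.45
position: [0.5872, 0.2244, 0.2024]
tcp_rot: [[0.955, 0.298, 0.001], [0.298, -0.955, 0.0], [0.001, -0.0, -1.0]]
force: [-1.1, 0.9, 5.4]
opening: 0.006
grasp_force: 2.7
```

The TCP has stopped at 0.2024 with the force rising. One more millimetre to be sure of the contact.

Request:
drive_tool:
  motion:
    - [[0,0,1],[0,0,0]]
    - [[0,0,0],[0,0,0]]

```text
time_s: 5.65
position: [0.5873, 0.2244, 0.2024]
tcp_rot: [[0.954, 0.298, 0.002], [0.298, -0.954, 0.0], [0.002, 0.0, -1.0]]
force: [-2.4, 0.7, 9.7]
opening: 0.006
grasp_force: 4.7
```

The foot rests firmly on the capacitor (9.7 N, no motion). Next I raise, go behind the ball (tool x −67, y +78) and descend to z ≈ 0.172.

Request:
drive_tool:
  motion:
    - [[0,0,-15],[0,0,0]]
    - [[0,0,-35],[0,0,0]]
    - [[-34,30,0],[0,0,0]]
    - [[-33,30,0],[0,0,0]]
    - [[0,18,0],[0,0,0]]

```text
time_s: 6.15
position: [0.5409, 0.1276, 0.2496]
tcp_rot: [[0.955, 0.298, -0.007], [0.298, -0.955, -0.002], [-0.008, -0.001, -1.0]]
force: [0.4, 0.0, -0.3]
opening: 0.006
grasp_force: 0.0
```

Request:
drive_tool:
  motion:
    - [[0,0,20],[0,0,0]]
    - [[0,0,30],[0,0,0]]
    - [[0,0,25],[0,0,0]]
    - [[0,0,0],[0,0,0]]
    - [[0,0,0],[0,0,0]]

```text
time_s: 6.65
position: [0.5459, 0.1296, 0.1752]
tcp_rot: [[0.954, 0.298, -0.002], [0.298, -0.955, -0.0], [-0.002, -0.0, -1.0]]
force: [0.6, -0.2, -0.1]
opening: 0.005
grasp_force: 0.0
```

Run:
```python
from h import *
o=np.zeros((480,800,3),np.uint8)
a=capture('side')[185:305,270:380]; b=capture('top')[135:205,145:235]
o[:,:440]=cv2.resize(a,None,fx=4,fy=4,interpolation=cv2.INTER_CUBIC); o[:280,440:]=cv2.resize(b,None,fx=4,fy=4,interpolation=cv2.INTER_CUBIC)
cv2.imwrite('pics/c3.png',o[:,:,::-1])
```

```text
(no output)
```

View pics/c3.png

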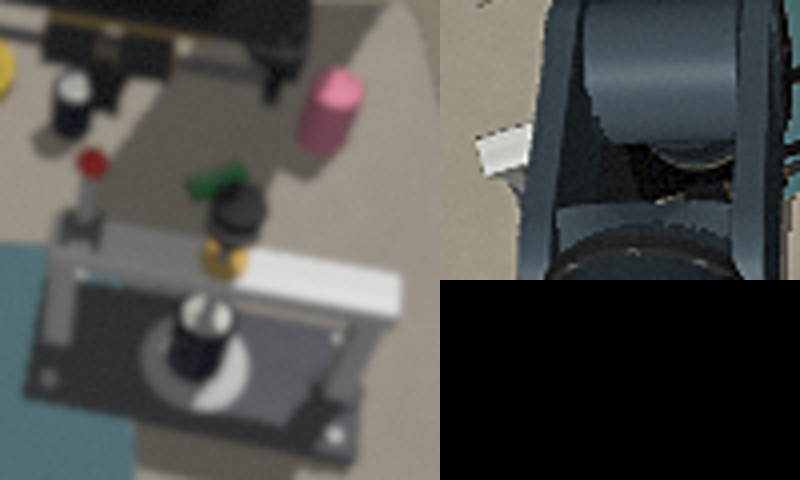

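The probe foot sits on the can (knob now at (238,208)), and the shut fingers are straight behind the ball at (92,163). I'll push along +x.

Request:
drive_tool:
  motion:
    - [[8,0,3],[0,0,0]]
    - [[8,0,0],[0,0,0]]
    - [[8,0,0],[0,0,0]]
    - [[6,0,0],[0,0,0]]
    - [[6,0,0],[0,0,0]]

```text
time_s: 7.25
position: [0.5804, 0.1406, 0.1726]
tcp_rot: [[0.954, 0.298, -0.002], [0.298, -0.954, -0.0], [-0.002, -0.0, -1.0]]
force: [-1.4, -0.4, 1.8]
opening: 0.007
grasp_force: 1.0
```

Request:
drive_tool:
  motion:
    - [[6,0,0],[0,0,0]]
    - [[6,0,0],[0,0,0]]
    - [[6,0,0],[0,0,0]]
    - [[6,0,0],[0,0,0]]
    - [[0,0,0],[0,0,0]]

```text
time_s: 7.75
position: [0.6046, 0.1479, 0.1725]
tcp_rot: [[0.954, 0.298, 0.001], [0.298, -0.954, 0.0], [0.001, 0.0, -1.0]]
force: [0.3, -0.6, -0.2]
opening: 0.004
grasp_force: 0.0
```

Request:
drive_tool:
  motion:
    - [[4,0,0],[0,0,0]]
    - [[3,0,0],[0,0,0]]
    - [[0,0,0],[0,0,0]]

```text
time_s: 8.05
position: [0.6103, 0.1498, 0.1724]
tcp_rot: [[0.955, 0.298, -0.0], [0.298, -0.955, 0.0], [-0.0, -0.0, -1.0]]
force: [-0.5, -0.4, -0.3]
opening: 0.006
grasp_force: 0.3
```

Request:
drive_tool:
  motion:
    - [[3,0,0],[0,0,0]]
    - [[2,0,0],[0,0,0]]
    - [[0,0,0],[0,0,0]]

```text
time_s: 8.35
position: [0.6134, 0.1509, 0.1722]
tcp_rot: [[0.954, 0.298, -0.004], [0.298, -0.954, -0.001], [-0.004, -0.0, -1.0]]
force: [-3.7, -1.4, 1.5]
opening: 0.005
grasp_force: 2.5
```

Request:
drive_tool:
  motion:
    - [[2,0,0],[0,0,0]]
    - [[0,0,0],[0,0,0]]

```text
time_s: 8.55
position: [0.6138, 0.151, 0.172]
tcp_rot: [[0.954, 0.299, -0.007], [0.299, -0.954, -0.002], [-0.008, -0.0, -1.0]]
force: [-6.0, -3.2, 2.9]
opening: 0.005
grasp_force: 4.2
```

The lever is at its stop: force is rising with no travel. I back off and lift, then check.

Request:
drive_tool:
  motion:
    - [[-15,0,0],[0,0,0]]
    - [[-30,0,0],[0,0,0]]
    - [[-30,0,0],[0,0,0]]
    - [[0,0,-40],[0,0,0]]
    - [[0,0,-40],[0,0,0]]

```text
time_s: 9.05
position: [0.544, 0.1294, 0.2523]
tcp_rot: [[0.955, 0.298, -0.002], [0.298, -0.955, 0.0], [-0.002, -0.001, -1.0]]
force: [2.6, 0.1, -0.0]
opening: 0.003
grasp_force: 0.0
```

Request:
drive_tool:
  motion:
    - [[-40,0,0],[0,0,0]]
    - [[-20,0,0],[0,0,0]]
    - [[0,0,0],[0,0,0]]
    - [[0,0,0],[0,0,0]]

```text
time_s: 9.45
position: [0.4897, 0.1117, 0.2534]
tcp_rot: [[0.955, 0.298, 0.004], [0.298, -0.955, 0.0], [0.004, 0.001, -1.0]]
force: [-0.4, -0.3, 0.3]
opening: 0.005
grasp_force: 0.0
```

Run:
```python
from h import *
a=capture('side')[185:305,150:380]
cv2.imwrite('pics/c4.png',cv2.resize(a,None,fx=3.4,fy=3.4,interpolation=cv2.INTER_CUBIC)[:,:,::-1])
s=read_state();print(s['position'],s['force'],s['qvel'])
print([ (3.4*(u-150),3.4*(v-185)) for u,v in [proj('side',(.5896+.046*.955,.1434+.046*.297,.181))]])
```

```text
[0.49005146 0.11172325 0.25314098] [ 0.56645781 -0.35796299  0.14592524] [ 0.11169735  0.94797323 -0.54440108 -0.03541269  0.51290256 -0.0618644 ]
[(np.float64(472.74846933986623), np.float64(198.12381838458532))]
```

View pics/c4.png

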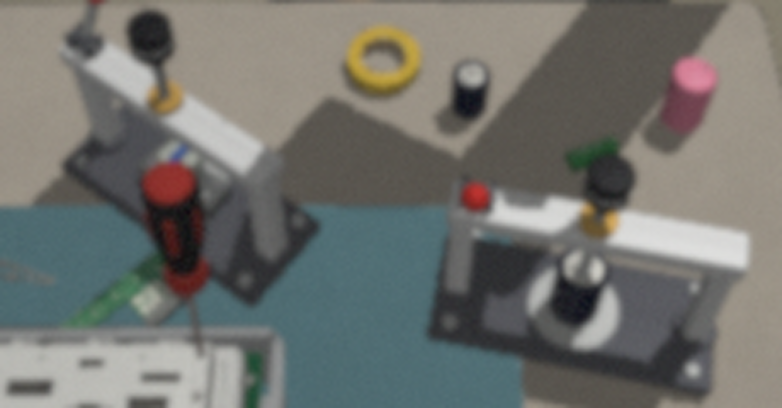

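The ball is at (476,197) against (473,198) predicted for fully locked. The knob is down at (608,182), the foot is on the upright capacitor, the other gauge is untouched and the arm is clear.

```bash
python3 -c "from rig import *; print(hand_in())"
```

```text
the job is handed in; nothing more can be done
None
```

The job is handed in (no verdict was returned): the probe's foot rests on the tall dark-blue capacitor, the lever is at its far stop, the capacitor stands upright, and I left the other gauge alone; the arm was clear about 9.5 s in.

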